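Set a cheese against the flip stop of a slicing box

ROBOT

A 7-joint arm with a two-finger parallel gripper is mounted at the origin on a cart in front of the work surface, level with it; the furniture and walls round the work are solid. World frame = base frame: x ahead of the robot, y to its left, z up, the work surface at z = 0. Lengths are in m, angles in rad, forces in N, time in s.
With the tool pointing down it reaches from about 0.425 to 0.875 m from the base axis. Payload 4.7 kg.
Tool frame: the origin (TCP) lies at the very end of the fingers, on their centre line; the grasp point (between the pads) lies 19 mm behind it; z points along the fingers, y is the line along which they close (so a half turn about z gives the same grasp; the last joint's range is limited). The gripper opens to 87 mm and grips with 3 to 60 N. Pads are 19 mm wide; open, the fingers measure 117 mm over their backs; the gripper's body (75 mm by 190 mm) begins 51 mm behind the grasp point.
Start: joints at [1.143, 0.321, -0.07, 1.45, 0.023, 1.371, -0.057], TCP at [0.278, -0.588, 0.223] pointing down, gripper open.
Joint ranges: [-2.86, 2.86], [-0.3, 2.09], [-1.38, 1.24], [0.06, 2.45], [-1.56, 4.7], [0.09, 2.05], [-2.69, 2.69]. Speed limits (rad/s): [2.57, 2.57, 3.14, 3.14, 3.14, 3.14, 3.14].

INTERFACE

Orientations are given as a rotation vector (axis times angle).
In Python, from bench import ctrl gives the robot as it stands.
- The arm moves only by the tool jog_arm, never from a script. Its argument "commands" is a list of rows, each a list of 7 numbers: the opening, from 0 (shut) to 1 (fully open), then the shift along the world's x, y, z scaled (see below), then the turn, a rotation vector about the world's x, y, z scaled (see below). A call has exactly 5 rows; each row is the pose to reach, as a shift and turn from the pose commanded when the call began; what a row does not reach only later rows make up. The controller multiplies each number of a shift by 0.5 m and each number of a turn by 30 degrees. A row lasts 1/12 s, in which the tool goes at most 41.7 mm and 7.16 degrees, less where a joint would pass 70% of its speed; a pose out of reach is approached as far as the arm can. A call with a number of a shift or a turn outside -1 to 1 is refused whole. A call with a gripper value outside its range is refused whole. The fingers move at their own pace and stop on an object; "grip_force" is the grip in N (left out, the last holds). Time passes only in rows, so rows that repeat a pose let the fingers close, or fill a call up. It gives the time, the measured TCP pose, the force, the opening and the grip force at its end, in the units of the state.
- ctrl.get_state(): the state, without advancing time (a new reading comes with each control period).
- ctrl.get_image(name): name is "scene" or "top" or "wrist"; returns a dict with "frame" (384x512x3 uint8, red, green, blue), "vfov" (degrees; the focal length in pixels is half the picture's height over the tangent of half this angle, whatever the lens; pixels are square), "cx", "cy" (the principal point, pixels), "camera_from_world" (4x4, takes a point from world to camera coordinates); the wrist camera has in their place "mount" (4x4, takes a point from camera to tool coordinates, whose origin is the TCP and whose axes are the flange's). Camera axes: x right, y down, z forward; pixel columns grow to the right and rows downward; lengths in m; the calibration is good to about 2 mm. A picture is of the moment at which its call begins: read the wrist's pose just before it. There is no depth.
- ctrl.close_job(): hands the job in; it is judged then, once.
The state is a dict: "time": time; "joint_positions": joint angles; "qd": joint speeds; "joint_torque": joint torques, N m; "position": TCP position; "tool_rot": TCP orientation; "ft_force": force on the tool from outside, world axes, zero at the start; "torque": the same for the moment, N m; "grip_width": opening from 0.0 (shut) to 1.0 (fully open); "grip_force": force on a finger pad.
Only numpy, scipy, OpenCV 4.12 (cv2) and the standard library are available. Lean on these libraries where they do the work, as an engineer would, in place of code of your own. Each camera call takes 0.05 s, during which the arm holds its last target. There are 200 camera calls.

TASK

Get the slicing box ready for cutting: first swing its blue stop fully down across the channel, then take the yellow cheese off the tray, lay it lengthwise in the channel on the knife-slot side of the stop, let go of it, and push it along until it sits flat up against the stop. Set the cheese down rather than dropping it, and leave the other two cheeses, the mug, and the salt and pepper where they are.

Things in the scene. Friction and masses are not known exactly. Their poses are not given: they have to be found in the camera images.
- slicing_box: Fixed slicing box, a straight U channel open at both ends: white bed, dark wooden walls. Origin: centre of its underside, on the worktop; y along the channel towards the stop's end, x across to the back wall (away from the robot at yaw 0), z up. 300 mm long (y), 78 mm wide (x). The worktop in front of it (x -39 to -170 mm) is free for putting things down.
- channel (a point): Centre of the channel's bed, 15 mm above the worktop; axes as the box. Channel 50 mm wide (x -25 to +25), walls 14 mm thick, tops 52 mm above the bed, inner edges of the top 3 mm stepped back 3 mm. A cheese lies in it lengthwise with 4 mm either side: no room for fingers beside it, it can be held there only by its two ends. 3 mm knife slot through both walls at y +50.
- stop_flag (a joint): Angle (rad) of the blue plastic stop about a hinge along y on top of the back wall, at x +32, y +85, z 71 mm in the box's frame. 0 fully down: arm level across both walls, tongue hanging in the channel; 1.57 arm straight up; 2.4 leaning farthest back, away from the channel. Starts at 1.9 to 2.2. Stiff: stays at any angle, turns with about 0.5 N at the tip; has its own rest at 0.
- flag_tip (a point): Centre of the rounded end (15 mm across) of the stop's arm, 82 mm from the hinge. The arm is 10 mm thick along the channel and 12 mm high. With the stop down this end is just in front of the front wall, 74 mm above the worktop, and the arm's top is 80 mm above the worktop.
- stop_face (a point): Middle of the tongue's face that the cheese is pushed against; it looks to -y of the box, so the cheese goes in on the side y < +80 mm, where the knife slot is. Tongue 40 mm wide; with the stop down it reaches to 4 mm above the bed and this point is at x 0, y +80, z 41 mm in the box's frame.
- yellow_center (a point): Centre of the yellow waxed cheese, a rigid block 64 (its x axis) x 42 (y) x 44 mm high (z), about 0.14 kg. It lies in a row of three equal cheeses, end to end (x axes in line, 3 mm apart, order varies), on an aluminium tray with 4 mm floor and 16 mm rim, the rim 28 mm beside the cheeses. In the row there is no room for fingers at its ends.
- red_center (a point): Centre of the red waxed cheese, same size, in the same row; to be left alone.
- black_center (a point): Centre of the black waxed cheese, same size, in the same row; to be left alone.
- dark_mug: Dark grey and white mug, about 78 x 112 x 92 mm, behind the work; origin under it. To be left alone.
- pepper_mill: Wooden pepper mill, 58 mm across, 170 mm high; origin under it. To be left alone.
- salt_shaker: Salt shaker, 44 mm across, 90 mm high; origin under it. To be left alone.
Things that resemble listed ones, but are neither listed nor needed, are in the scene too. Of the things like the part that bears yellow_center, leave any that is green; of the rest the smaller one is meant.

How it is judged:
On the way, in this order (a step that is already met when the one before it is completed fails the run):
1. the blue stop is fully down across the channel (value of joint stop_flag below 0.06 rad), for 0.2 s.
2. the yellow cheese lies lengthwise on the channel's bed, let go, at least 5 mm short of the stop (x of yellow_center in the frame of slicing_box between -0.007 and 0.007 m and z of yellow_center in the frame of slicing_box between 0.034 and 0.04 m and y of yellow_center in the frame of slicing_box between -0.15 and 0.043 m and contact force between cheese_yellow and the fingers below 0.1 N), for 0.1 s.
At the end, for the whole second after the job is handed in: The blue stop is fully down (within 0.06 rad), and the yellow cheese lies lengthwise on the channel's bed, upright, square to the stop within 0.12 rad, its end within 2.5 mm of the stop's face, at rest (value of joint stop_flag below 0.06 rad and y of yellow_center in the frame of slicing_box between 0.0455 and 0.0505 m and x of yellow_center in the frame of slicing_box between -0.007 and 0.007 m and z of yellow_center in the frame of slicing_box between 0.034 and 0.04 m and angle between the x axis of yellow_center and the y axis of slicing_box, either way round below 0.12 rad and angle between yellow_center's own z axis and vertical below 0.1 rad and linear speed of cheese_yellow below 0.02 m/s); the robot touches nothing.
It fails at once if the yellow cheese is dropped or thrown (moves faster than 0.5 m/s out of the fingers) (linear speed of cheese_yellow above 0.5 m/s and contact force between cheese_yellow and the fingers below 0.05 N).
It fails at once if another cheese is moved by more than 25 mm (distance of any of red_center, black_center from where it was at the start of the episode above 0.025 m).
It fails at once if the mug, salt shaker or pepper mill is moved by more than 30 mm (distance of any of dark_mug, pepper_mill, salt_shaker from where it was at the start of the episode above 0.03 m).
It also fails if it takes over 72 s, if anything falls off the work surface, if the arm or the gripper's body presses on something with over 40 N, if the wrist force passes 120 N, or if a joint passes its speed limit or range.

## Working session

There is one attempt and no reset: what is moved stays moved. The work goes in short steps, Python scripts to look and compute and a tool call to move; the robot and the scene stay as the last step left them, time stands still between calls to the robot, and variables do not carry over. Pictures are saved under pics/ and viewed, at most 10 in all, crops included, and the job is handed in when it is done.

Besides the shell and the picture viewer there is one more tool, called after "Call:" by a JSON object that holds its "method" and its "body". jog_arm: Moves the arm, as the interface text tells. Shifts and turns lie within -1 to 1; 1 stands for 0.5 m of shift or 30 degrees of turn. Its arguments: {"type":"object","properties":{"commands":{"type":"array","items":{"type":"array","items":{"type":"number","minimum":-1,"maximum":1}}},"grip_force":{"type":"number"}},"required":["commands"]}

```bash
mkdir -p pics; ls; python3 - <<'E'
from bench import ctrl
import cv2,numpy as np,json
s=ctrl.get_state();print({k:np.round(v,3).tolist() for k,v in s.items()})
for n in("scene","top"):
    d=ctrl.get_image(n);np.savez(f"pics/{n}0.npz",**d)
    print(n,d["vfov"],d["cx"],d["cy"],np.round(d["camera_from_world"],3).tolist())
    cv2.imwrite(f"pics/{n}0.png",cv2.resize(d["frame"][:,:,::-1],(800,600),interpolation=cv2.INTER_CUBIC))
E
```

```text
pics
{'time': 0.0, 'joint_positions': [1.143, 0.322, -0.07, 1.452, 0.023, 1.371, -0.057], 'qd': [0.0, -0.003, -0.001, -0.0, -0.001, 0.001, 0.0], 'joint_torque': [-0.0, -49.128, -0.404, -31.253, -0.064, 0.044, 0.0], 'position': [0.278, -0.587, 0.221], 'tool_rot': [-3.063, -0.688, 0.001], 'ft_force': [-0.434, 0.276, 0.056], 'torque': [-0.031, -0.026, -0.052], 'grip_force': 0.0, 'grip_width': 1.001}
scene 57.4324840641658 260.90182527844485 184.92095903295123 [[-0.865, -0.501, 0.02, 0.398], [-0.375, 0.621, -0.689, 0.313], [0.333, -0.603, -0.725, 0.75], [0.0, 0.0, 0.0, 1.0]]
top 56.13773705186089 259.3741369407464 189.87303860455447 [[0.023, -1.0, -0.011, -0.083], [-0.982, -0.02, -0.188, 0.522], [0.188, 0.015, -0.982, 1.0], [0.0, 0.0, 0.0, 1.0]]
```

View pics/top0.png

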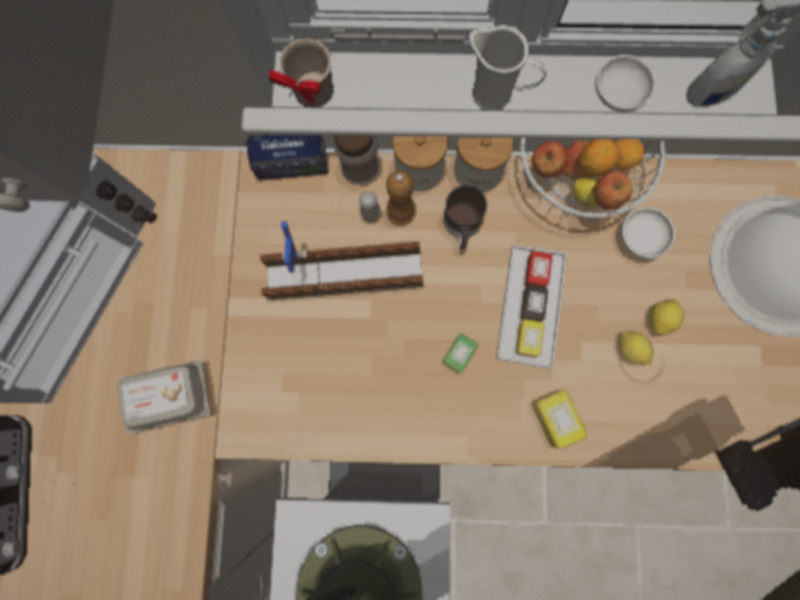

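View pics/scene0.png

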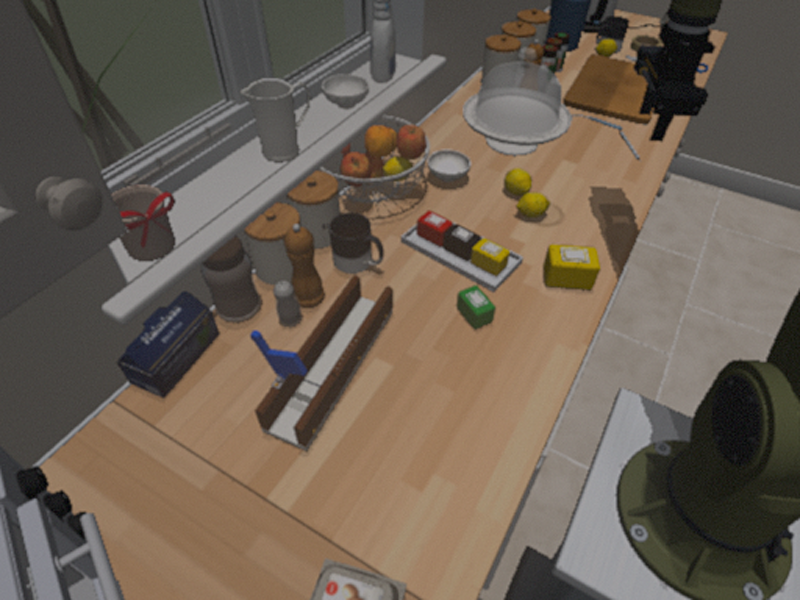

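The top view shows the box with its stop at (288,245) and the tray row red, black, yellow at x≈(540,268), (536,302), (531,338). There are three candidates like the yellow cheese: the tray one (531,338), a loose larger yellow block (561,418) and a green block (460,353). The smaller, non-green one on the tray in the row fits. I'll confirm it in a crop and measure.

```bash
cat > h.py <<'E'
import numpy as np,cv2
from bench import ctrl
def load(f): return dict(np.load(f))
def ray(d,uv,z,T=None):
    T=d["camera_from_world"] if T is None else T
    f=192/np.tan(np.radians(float(d["vfov"]))/2)
    uv=np.atleast_2d(uv).astype(float)
    r=np.c_[(uv[:,0]-d["cx"])/f,(uv[:,1]-d["cy"])/f,np.ones(len(uv))]@T[:3,:3]
    c=-T[:3,:3].T@T[:3,3]
    return c+r*((z-c[2])/r[:,2])[:,None]
def mask(d,lo,hi,roi=None):
    m=cv2.inRange(cv2.cvtColor(d["frame"],cv2.COLOR_RGB2HSV),np.array(lo),np.array(hi))
    if roi: 
        k=np.zeros_like(m);x0,y0,x1,y1=roi;k[y0:y1,x0:x1]=m[y0:y1,x0:x1];m=k
    return m
def blob(m):
    n,l,s,c=cv2.connectedComponentsWithStats(m);i=1+np.argmax(s[1:,4]);return (l==i).astype(np.uint8),s[i]
def rect(m):
    c=max(cv2.findContours(m,0,1)[0],key=cv2.contourArea);return cv2.boxPoints(cv2.minAreaRect(c))
E
python3 - <<'E'
from h import *
d=load("pics/top0.npz");k=512/800
T=d["camera_from_world"];print("cam",-T[:3,:3].T@T[:3,3])
for nm,lo,hi,roi,z in [("yel",(20,120,90),(35,255,255),(325,200,352,232),.048),("bigyel",(20,120,90),(35,255,255),(335,240,385,295),.06),("red",(0,150,60),(8,255,255),(332,155,360,186),.048),("lab",(0,0,130),(179,60,255),(330,208,350,226),.048)]:
    m,s=blob(mask(d,lo,hi,roi)); b=rect(m); P=ray(d,b,z); print(nm,s,np.round(P,4)[:,:2].tolist(),"mean",P.mean(0).round(4))
# walls : dark brown
m=mask(d,(0,60,0),(25,255,110),(160,145,280,195))
n,l,s,c=cv2.connectedComponentsWithStats(m)
for i in range(1,n):
    if s[i,4]>60:
        b=rect((l==i).astype(np.uint8));print("wall",s[i],np.round(b,1).tolist(),ray(d,b,.067)[:,:2].round(4).tolist())
a=cv2.resize(d["frame"][150:300,280:400,::-1],(480,600),interpolation=cv2.INTER_CUBIC)
b=cv2.resize(d["frame"][145:200,155:280,::-1],None,fx=4,fy=4,interpolation=cv2.INTER_CUBIC)
o=np.zeros((600,800,3),np.uint8);o[:,:480]=a;o[:220,480:800]=b[:, :320]
o[220:440,480:800]=b[:,180:500];cv2.imwrite("pics/crop0.png",o)
E
```

```text
cam [ 0.32645878 -0.08713291  1.07942504]
yel [331 204  16  24 163] [[0.4236, -0.2772], [0.489, -0.2853], [0.4853, -0.3257], [0.42, -0.3171]] mean [ 0.4545 -0.3013  0.048 ]
bigyel [343 250  33  37 468] [[0.3332, -0.2987], [0.3636, -0.3582], [0.281, -0.3978], [0.2515, -0.339]] mean [ 0.3073 -0.3484  0.06  ]
red [337 162  16  21 114] [[0.5556, -0.2964], [0.6157, -0.3047], [0.6114, -0.3434], [0.5514, -0.3347]] mean [ 0.5835 -0.3198  0.048 ]
lab [336 211   9  11  89] [[0.4666, -0.2933], [0.4671, -0.3163], [0.4383, -0.3157], [0.4378, -0.2929]] mean [ 0.4524 -0.3046  0.048 ]
wall [189 156  80  13 477] [[188.5, 161.6999969482422], [267.6000061035156, 154.5], [268.20001220703125, 161.3000030517578], [189.10000610351562, 168.39999389648438]] [[0.5996, 0.1366], [0.6258, -0.0933], [0.6055, -0.0955], [0.5793, 0.1336]]
wall [168 163  13   7  78] [[168.0, 163.0], [180.0, 163.0], [180.0, 169.0], [168.0, 169.0]] [[0.5944, 0.1962], [0.5951, 0.1612], [0.5771, 0.16], [0.5764, 0.195]]
wall [168 177 103  15 713] [[167.6999969482422, 184.8000030517578], [269.6000061035156, 176.3000030517578], [270.20001220703125, 183.60000610351562], [168.3000030517578, 192.10000610351562]] [[0.5297, 0.1924], [0.5608, -0.1003], [0.5391, -0.1025], [0.5082, 0.1891]]
```

View pics/crop0.png

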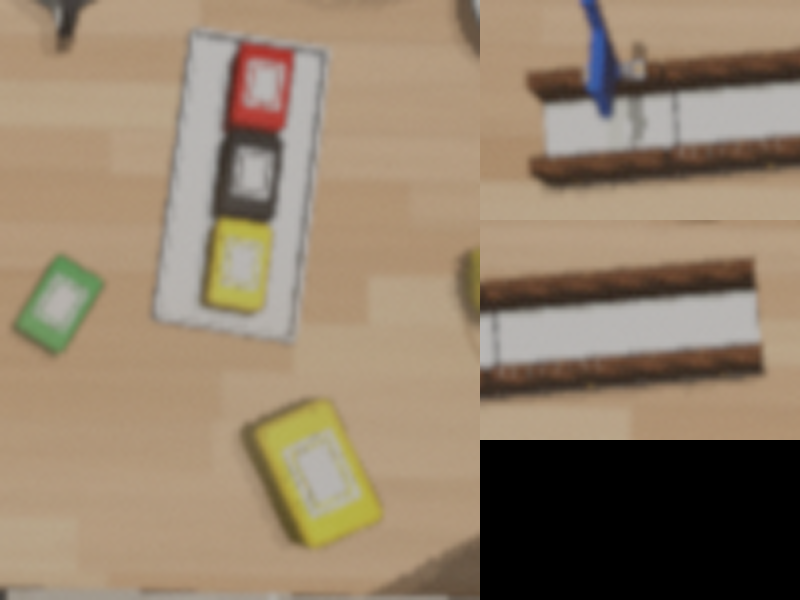

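The crop confirms the smaller yellow cheese at the near end of the tray row, next to the black one; the larger loose yellow block sits off the tray. I'll move to a viewpoint and measure with the wrist camera.

Call:
{"method": "jog_arm", "body": {"commands": [[1,0.14,0.38,0.1,0,0,-0.64],[1,0.14,0.38,0.1,0,0,-0.64],[1,0.14,0.38,0.1,0,0,-0.64],[1,0.14,0.38,0.1,0,0,-0.64],[1,0.14,0.38,0.1,0,0,-0.64]]}}

```text
time: 0.52
position: [0.348, -0.3957, 0.2724]
tool_rot: [-3.137, -0.167, 0.001]
ft_force: [0.8, 0.2, 0.6]
grip_width: 0.998
grip_force: 0.0
```

Call:
{"method": "jog_arm", "body": {"commands": [[1,0.14,0.2,0.06,0,0,0],[1,0.14,0.2,0.06,0,0,0],[1,0.14,0.2,0.06,0,0,0],[1,0.14,0.2,0.06,0,0,0],[1,0.14,0.2,0.06,0,0,0]]}}

```text
time: 0.93
position: [0.4197, -0.2952, 0.3031]
tool_rot: [3.136, 0.178, 0.002]
ft_force: [0.2, -0.7, -0.9]
grip_width: 1.0
grip_force: 0.0
```

```bash
cat >> h.py <<'E'
from scipy.spatial.transform import Rotation as Ro
def wrist(f):
    s=ctrl.get_state();d=ctrl.get_image("wrist")
    W=np.eye(4);W[:3,:3]=Ro.from_rotvec(s["tool_rot"]).as_matrix();W[:3,3]=s["position"]
    d["camera_from_world"]=np.linalg.inv(W@d["mount"]);np.savez(f+".npz",**d)
    cv2.imwrite(f+".png",cv2.resize(d["frame"][:,:,::-1],(800,600)))
    print("t",s["time"],"pos",np.round(s["position"],4),"y-axis deg",np.degrees(np.arctan2(W[1,1],W[0,1])).round(2),"tilt",W[2,2].round(4))
    return d
def proj(d,P):
    T=d["camera_from_world"];f=192/np.tan(np.radians(float(d["vfov"]))/2)
    q=np.atleast_2d(P)@T[:3,:3].T+T[:3,3];return np.c_[q[:,0]/q[:,2]*f+d["cx"],q[:,1]/q[:,2]*f+d["cy"]]
E
python3 - <<'E'
from h import *
d=wrist("pics/w1");print(d["mount"].round(3).tolist(),d["vfov"])
E
```

```text
t 0.9333 pos [ 0.4197 -0.2952  0.3031] y-axis deg -83.52 tilt -1.0
[[-0.0, -0.955, -0.298, 0.082], [1.0, -0.0, -0.0, -0.001], [0.0, -0.298, 0.955, -0.163], [0.0, 0.0, 0.0, 1.0]] 70.26743163030348
```

View pics/w1.png

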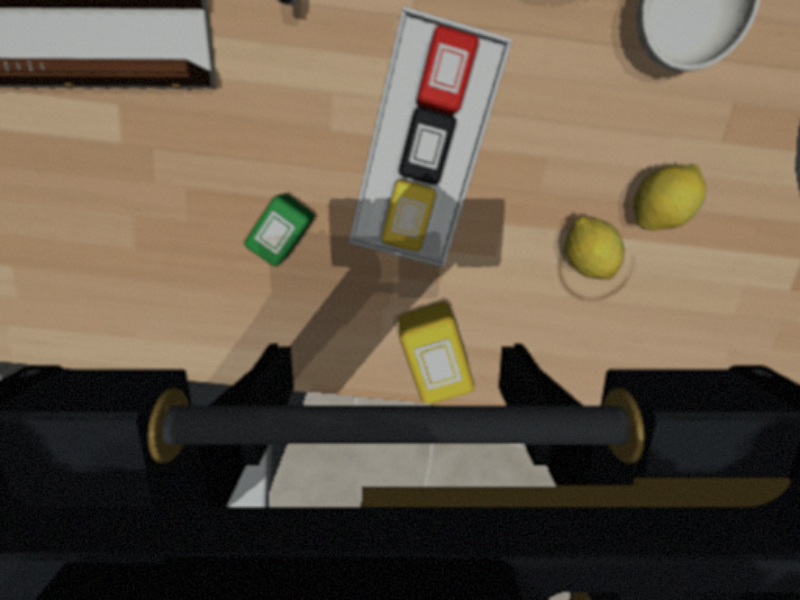

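The wrist view shows red at (448,68), black at (428,146) and yellow at (409,214) on the tray; the larger yellow block is at (437,355).

Call:
{"method": "jog_arm", "body": {"commands": [[0,0.16,0.33,0,0,0,0],[0,0.16,0.33,0,0,0,0],[0,0.16,0.33,0,0,0,0],[0,0.16,0.33,0,0,0,0],[0,0.16,0.33,0,0,0,0]]}}

```text
time: 1.4
position: [0.499, -0.1282, 0.3019]
tool_rot: [-3.134, -0.174, -0.0]
ft_force: [0.0, 0.9, 1.1]
grip_width: 0.706
grip_force: 0.0
```

Call:
{"method": "jog_arm", "body": {"commands": [[0,0.16,0.33,0,0,0,0],[0,0.16,0.33,0,0,0,0],[0,0.16,0.33,0,0,0,0],[0,0.16,0.33,0,0,0,0],[0,0.16,0.33,0,0,0,0]]}}

```text
time: 1.82
position: [0.5787, 0.0365, 0.3014]
tool_rot: [-3.134, -0.173, 0.001]
ft_force: [-0.8, 1.0, 0.2]
grip_width: 0.325
grip_force: 0.0
```

```bash
python3 - <<'E'
from h import *
d=load("pics/w1.npz")
for n,c in [("red",(287,44)),("black",(274,93)),("yel",(262,137))]:
    g=d["frame"][c[1]-14:c[1]+15,c[0]-12:c[0]+13].astype(float)
    sat=g.max(2)-g.min(2); v=g.min(2); m=(v>0.55*v.max())
    ys,xs=np.nonzero(m);p=(xs.min()+xs.max())/2+c[0]-12,(ys.min()+ys.max())/2+c[1]-14
    p2=xs.mean()+c[0]-12,ys.mean()+c[1]-14
    print(n,m.sum(),np.round(p,1),np.round(p2,1),ray(d,[p2],.048).round(4))
m,s=blob(mask(d,(20,120,40),(35,255,255),(240,110,285,164)));print(s,ray(d,rect(m),.048).round(4).tolist(),ray(d,rect(m),.048).mean(0))
d=wrist("pics/w2")
E
```

```text
red 561 [287.  44.] [286.9  43.7] [[ 0.5848 -0.3225  0.048 ]]
black 505 [274.  93.] [273.7  93.5] [[ 0.5185 -0.3131  0.048 ]]
yel 417 [262. 137.] [261.3 138.5] [[ 0.4525 -0.3032  0.048 ]]
[245 115  34  46 638] [[0.4259, -0.2772, 0.048], [0.4873, -0.2877, 0.048], [0.4814, -0.3265, 0.048], [0.4193, -0.3176, 0.048]] [ 0.45345975 -0.30224789  0.048     ]
t 1.8167 pos [0.5787 0.0365 0.3014] y-axis deg -83.68 tilt -1.0
```

View pics/w2.png

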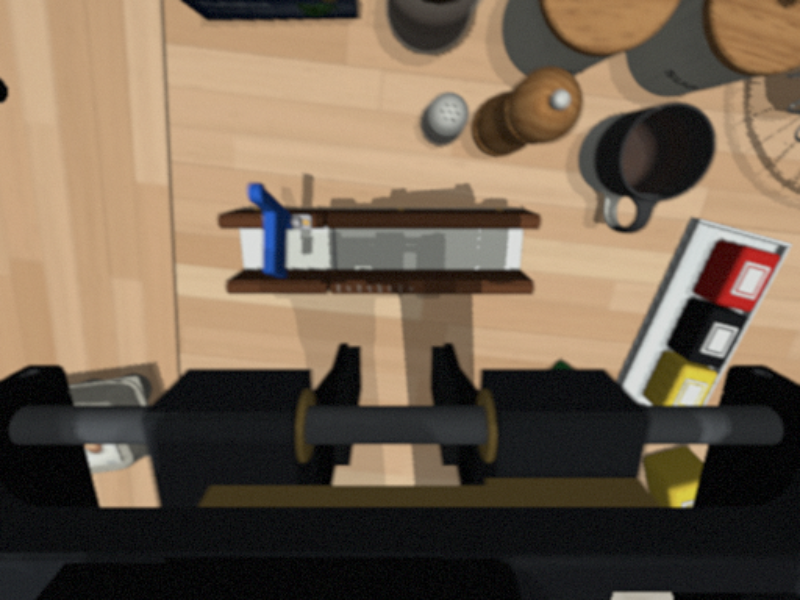

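The wrist view shows the box walls spanning (220..540, 210..292), the blue stop at (270,230) leaning back with its tip at (257,190), salt at (445,118) and pepper at (555,100). Next I'll fit the wall edges.

```bash
python3 - <<'E'
from h import *
d=load("pics/w2.npz");k=.64
hsv=cv2.cvtColor(d["frame"],cv2.COLOR_RGB2HSV)
m=mask(d,(0,70,0),(22,255,125),(135,125,352,195))
n,l,s,c=cv2.connectedComponentsWithStats(m)
for i in range(1,n):
    if s[i,4]>100:
        M=(l==i).astype(np.uint8)
        top=[];bot=[]
        for x in range(s[i,0]+6,s[i,0]+s[i,2]-6):
            y=np.nonzero(M[:,x])[0]
            if len(y): top.append((x,y.min()-.5));bot.append((x,y.max()+.5))
        for nm,e in(("top",top),("bot",bot)):
            e=np.array(e);p=np.polyfit(e[:,0],e[:,1],1);r=e[:,1]-np.polyval(p,e[:,0]);g=abs(r)<1.2;p=np.polyfit(e[g,0],e[g,1],1)
            xs=np.array([s[i,0]-.5,s[i,0]+s[i,2]-.5]);P=ray(d,np.c_[xs,np.polyval(p,xs)],.067)
            print(s[i],nm,P[:,:2].round(4).tolist(),"yaw",np.degrees(np.arctan2(*(P[1]-P[0])[:2][::1]*np.array([1,-1]))).round(2))
b,s=blob(mask(d,(105,120,40),(130,255,255),(150,110,200,185)))
ys,xs=np.nonzero(b);print("blue",s); 
for y in range(ys.min(),ys.max()+1,6): print(y,xs[ys==y].min(),xs[ys==y].max())
i=ys<ys.min()+8;print(ray(d,[(xs[i].mean(),ys.min()+4)],.147))
E
```

```text
[ 183  125  163   21 2400] top [[0.6164, 0.1437], [0.6417, -0.0871]] yaw 6.27
[ 183  125  163   21 2400] bot [[0.5921, 0.1429], [0.6164, -0.0925]] yaw 5.89
[140 132  27  14 297] top [[0.5981, 0.2049], [0.609, 0.1663]] yaw 15.72
[140 132  27  14 297] bot [[0.5826, 0.2051], [0.5909, 0.166]] yaw 11.96
[ 145  173  196   22 2900] top [[0.5429, 0.1982], [0.5754, -0.0936]] yaw 6.37
[ 145  173  196   22 2900] bot [[0.5212, 0.1983], [0.5508, -0.0988]] yaw 5.69
blue [160 118  26  60 797]
118 161 166
124 160 171
130 164 177
136 168 185
142 169 184
148 170 181
154 170 181
160 170 181
166 169 181
172 168 182
[[0.62918689 0.14442572 0.147     ]]
```

Call:
{"method": "jog_arm", "body": {"commands": [[0,0.193,0.225,0,0,0,-0.02],[0,0.193,0.225,0,0,0,-0.02],[0,0.193,0.225,0,0,0,-0.02],[0,0.193,0.225,0,0,0,-0.02],[0,0.193,0.225,0,0,0,-0.02]]}}

```text
time: 2.28
position: [0.6756, 0.1474, 0.2988]
tool_rot: [-3.135, -0.156, 0.006]
ft_force: [-1.0, 0.1, -1.0]
grip_width: 0.012
grip_force: 0.0
```

Call:
{"method": "jog_arm", "body": {"commands": [[0,0,0,-0.08,0,0,0],[0,0,0,-0.16,0,0,0],[0,0,0,-0.24,0,0,0],[0,0,0,-0.32,0,0,0],[0,0,0,-0.38,0,0,0]]}}

```text
time: 2.7
position: [0.6727, 0.1397, 0.1078]
tool_rot: [3.135, 0.145, -0.008]
ft_force: [-0.2, 0.1, 0.3]
grip_width: 0.001
grip_force: 0.0
```

Call:
{"method": "jog_arm", "body": {"commands": [[0,0,0,0,0,0,0],[0,0,0,0,0,0,0],[0,0,0,0,0,0,0],[0,0,0,0,0,0,0],[0,0,0,0,0,0,0]]}}

```text
time: 3.12
position: [0.676, 0.1448, 0.1156]
tool_rot: [-3.138, -0.15, -0.007]
ft_force: [0.8, -0.9, 0.7]
grip_width: 0.003
grip_force: 0.0
```

Call:
{"method": "jog_arm", "body": {"commands": [[0,-0.03,0.003,-0.005,0,0,0],[0,-0.06,0.002,-0.005,0,0,0],[0,-0.09,0,-0.005,0,0,0],[0,-0.12,-0.003,-0.005,0,0,0],[0,-0.149,-0.006,-0.005,0,0,0]]}}

```text
time: 3.53
position: [0.6006, 0.1422, 0.1122]
tool_rot: [-3.138, -0.152, -0.006]
ft_force: [1.8, 1.0, 0.5]
grip_width: 0.007
grip_force: 0.4
```

Call:
{"method": "jog_arm", "body": {"commands": [[0,-0.024,-0.0024,0,0,0,0],[0,-0.048,-0.0048,0,0,0,0],[0,-0.072,-0.0072,0,0,0,0],[0,-0.096,-0.01,0,0,0,0],[0,-0.12,-0.012,0,0,0,0]]}}

```text
time: 3.95
position: [0.5405, 0.136, 0.112]
tool_rot: [3.138, 0.152, 0.006]
ft_force: [0.7, 0.3, -0.2]
grip_width: 0.005
grip_force: 0.3
```

Call:
{"method": "jog_arm", "body": {"commands": [[0,0,0,-0.014,0,0,0],[0,0,0,-0.028,0,0,0],[0,0,0,-0.042,0,0,0],[0,0,0,-0.052,0,0,0],[0,0,0,-0.052,0,0,0]]}}

```text
time: 4.37
position: [0.5393, 0.1355, 0.0824]
tool_rot: [-3.138, -0.151, 0.004]
ft_force: [0.7, 0.2, -0.3]
grip_width: 0.007
grip_force: 0.0
```

```bash
python3 - <<'E'
from h import *
s=ctrl.get_state();print(s["position"].round(4) if hasattr(s["position"],'round') else s["position"],s["ft_force"])
d=ctrl.get_image("scene");np.savez("pics/s1.npz",**d)
cv2.imwrite("pics/s1.png",cv2.resize(d["frame"][190:300,130:290,::-1],(800,550),interpolation=cv2.INTER_CUBIC))
E
```

```text
[0.5393 0.1355 0.0824] [ 0.70623239  0.17526784 -0.29655198]
```

View pics/s1.png

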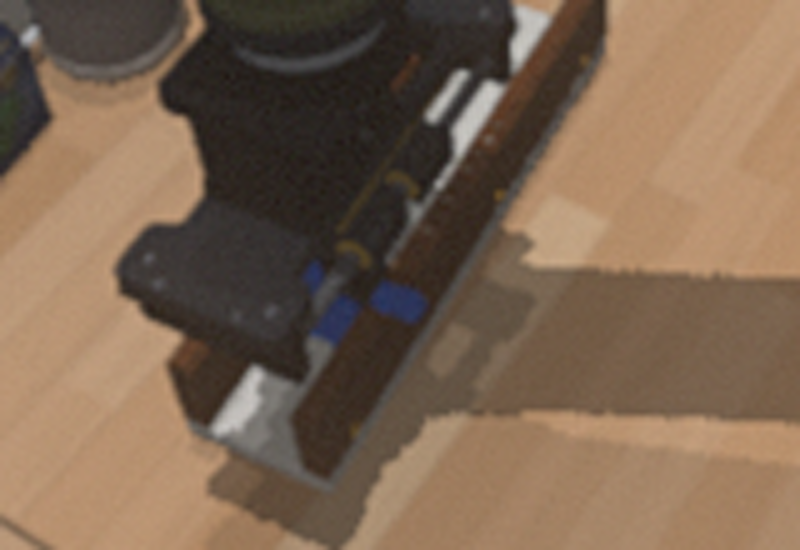

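The crop shows the stop's arm across both walls, with its end at (400,300) and the tongue in the channel at (335,315). I'll press slightly further to seat it, then lift.

Call:
{"method": "jog_arm", "body": {"commands": [[0,0,0,-0.003,0,0,0],[0,0,0,-0.006,0,0,0],[0,0,0,-0.009,0,0,0],[0,0,0,-0.009,0,0,0],[0,0,0,-0.009,0,0,0]]}}

```text
time: 4.83
position: [0.5401, 0.1359, 0.0799]
tool_rot: [3.138, 0.151, 0.001]
ft_force: [-0.5, -0.2, 2.7]
grip_width: 0.005
grip_force: 1.3
```

Call:
{"method": "jog_arm", "body": {"commands": [[0,0,0,0.08,0,0,0],[0,0,0,0.16,0,0,0],[0,0,0,0.24,0,0,0],[0,0,0,0.32,0,0,0],[0,0,0,0.36,0,0,0]]}}

```text
time: 5.25
position: [0.5416, 0.1365, 0.2649]
tool_rot: [-3.137, -0.151, -0.011]
ft_force: [0.6, 0.9, 0.7]
grip_width: 0.005
grip_force: 0.0
```

Call:
{"method": "jog_arm", "body": {"commands": [[0,0.18,-0.1,0.03,0,0,0],[0,0.18,-0.1,0.03,0,0,0],[0,0.18,-0.1,0.03,0,0,0],[0,0.18,-0.1,0.03,0,0,0],[0,0.18,-0.1,0.03,0,0,0]]}}

```text
time: 5.67
position: [0.6304, 0.0847, 0.2736]
tool_rot: [-3.137, -0.148, 0.002]
ft_force: [-0.8, -0.4, -0.1]
grip_width: 0.002
grip_force: 0.0
```

Call:
{"method": "jog_arm", "body": {"commands": [[1,0,0,0,0,0,0],[1,0,0,0,0,0,0],[1,0,0,0,0,0,0],[1,0,0,0,0,0,0],[1,0,0,0,0,0,0]]}}

```text
time: 6.08
position: [0.6294, 0.0862, 0.2748]
tool_rot: [3.137, 0.152, 0.001]
ft_force: [1.1, 0.5, 0.7]
grip_width: 0.294
grip_force: 0.0
```

```bash
cat > box.py <<'E'
from h import *
def box(f):
    d=wrist(f)
    X=np.array([.9949,.101]);Y=np.array([-.101,.9949]);O=np.array([.5745,.0535])
    m=mask(d,(0,70,0),(22,255,125));W=lambda x,y,z:np.r_[O+X*x+Y*y,z]
    # sample edges in box coordinates: front wall outer top edge (-39) and back wall inner top edge (+28): edges of brown mask
    g=m>0
    def prof(x0,x1,ys,fixed=None):
        out=[]
        for y in ys:
            xs=np.arange(x0,x1,.0005);uv=proj(d,[W(x,y,.067) for x in xs]).round().astype(int)
            ok=(uv[:,0]>=0)&(uv[:,0]<512)&(uv[:,1]>=0)&(uv[:,1]<384)
            if ok.all():
                v=g[uv[:,1],uv[:,0]].astype(int);c=np.nonzero(np.diff(v)==1)[0]
                if len(c): out.append((y,xs[c[0]]))
        return np.array(out)
    for n,a,b in(("front outer (-39)",-.055,-.025),("back inner (+28)",.010,.040)):
        e=prof(a,b,np.arange(-.13,.14,.005))
        if len(e)>4:
            e=e[abs(e[:,1]-np.median(e[:,1]))<.003];p=np.polyfit(e[:,0],e[:,1],1);print(n,len(e),"x at y0",p[1].round(4),"slope deg",np.degrees(p[0]).round(2))
    for x in(-.032,):
        ys=np.arange(-.17,.17,.0005);uv=proj(d,[W(x,y,.067) for y in ys]).round().astype(int)
        ok=(uv[:,0]>=0)&(uv[:,0]<512)&(uv[:,1]>=0)&(uv[:,1]<384);ys=ys[ok];uv=uv[ok];v=g[uv[:,1],uv[:,0]]
        print("wall y ends",ys[v].min().round(4),ys[v].max().round(4))
    b,s=blob(mask(d,(105,120,40),(130,255,255)));c=rect(b);P=ray(d,c,.08)[:,:2]-O;print("blue box-frame z.08",np.c_[P@X,P@Y].round(4).tolist())
    return d
E
python3 -c "from box import *;box('pics/w3')"
```

```text
t 6.0833 pos [0.6294 0.0862 0.2748] y-axis deg -84.44 tilt -1.0
front outer (-39) 30 x at y0 -0.0525 slope deg 0.2
back inner (+28) 46 x at y0 0.0261 slope deg -0.38
wall y ends -0.15 0.1475
blue box-frame z.08 [[0.2522, 0.1659], [0.2516, 0.0237], [0.2091, 0.0238], [0.2097, 0.1718]]
```

View pics/w3.png

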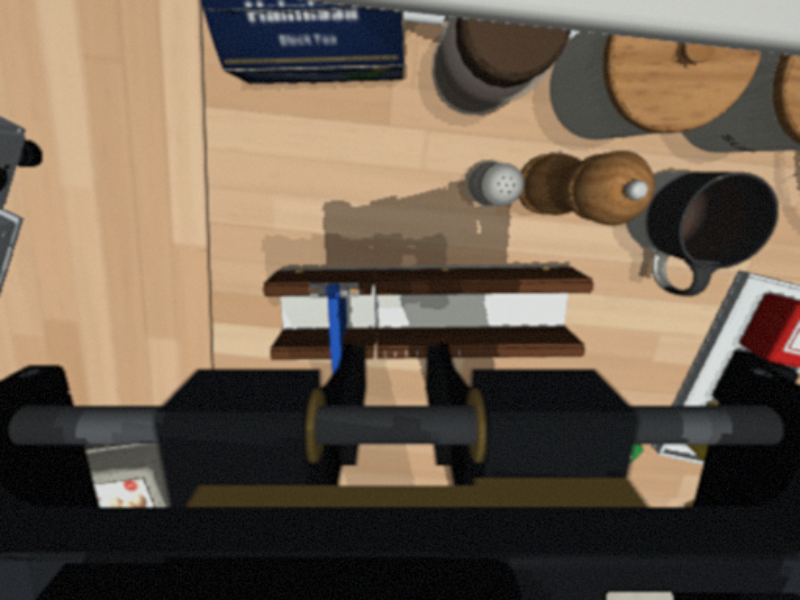

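The wrist view shows the stop's arm level across both walls at (335,330), and the measured box ends agree to about 1 mm. Now I'll go to the tray cheese with the fingers part-open, because of the rim.

Call:
{"method": "jog_arm", "body": {"commands": [[0.66,-0.12,-0.26,0,0,0,-0.23],[0.66,-0.12,-0.26,0,0,0,-0.23],[0.66,-0.12,-0.26,0,0,0,-0.23],[0.66,-0.12,-0.26,0,0,0,-0.23],[0.66,-0.12,-0.26,0,0,0,-0.23]]}}

```text
time: 6.55
position: [0.5682, -0.0512, 0.2747]
tool_rot: [3.137, -0.053, -0.001]
ft_force: [0.1, -0.8, -0.4]
grip_width: 0.647
grip_force: 0.0
```

Call:
{"method": "jog_arm", "body": {"commands": [[0.66,-0.12,-0.26,0,0,0,-0.23],[0.66,-0.12,-0.26,0,0,0,-0.23],[0.66,-0.12,-0.26,0,0,0,-0.23],[0.66,-0.12,-0.26,0,0,0,-0.23],[0.66,-0.12,-0.26,0,0,0,-0.23]]}}

```text
time: 6.97
position: [0.5077, -0.1798, 0.2745]
tool_rot: [3.13, -0.24, -0.001]
ft_force: [-0.9, -0.9, -0.2]
grip_width: 0.661
grip_force: 0.0
```

Call:
{"method": "jog_arm", "body": {"commands": [[0.66,-0.112,-0.258,0,0,0,0],[0.66,-0.112,-0.258,0,0,0,0],[0.66,-0.112,-0.258,0,0,0,0],[0.66,-0.112,-0.258,0,0,0,0],[0.66,-0.112,-0.258,0,0,0,0]]}}

```text
time: 7.38
position: [0.452, -0.3072, 0.2742]
tool_rot: [3.131, -0.237, -0.001]
ft_force: [0.3, -0.7, 0.0]
grip_width: 0.662
grip_force: 0.0
```

Call:
{"method": "jog_arm", "body": {"commands": [[0.66,0,0,-0.08,0,0,0],[0.66,0,0,-0.16,0,0,0],[0.66,0,0,-0.24,0,0,0],[0.66,0,0,-0.3,0,0,0],[0.66,0,0,-0.32,0,0,0]]}}

```text
time: 7.8
position: [0.4525, -0.2988, 0.1096]
tool_rot: [-3.128, 0.221, 0.01]
ft_force: [-0.4, 0.4, -0.5]
grip_width: 0.662
grip_force: 0.0
```

Call:
{"method": "jog_arm", "body": {"commands": [[0.66,0,0,0,0,0,0],[0.66,0,0,0,0,0,0],[0.66,0,0,0,0,0,0],[0.66,0,0,0,0,0,0],[0.66,0,0,0,0,0,0]]}}

```text
time: 8.22
position: [0.4551, -0.304, 0.1166]
tool_rot: [3.131, -0.227, 0.005]
ft_force: [-0.1, 0.6, 1.0]
grip_width: 0.662
grip_force: 0.0
```

```bash
python3 - <<'E'
from h import *
d=wrist("pics/w4");s=ctrl.get_state()
print(s["grip_width"])
m,_=blob(mask(d,(20,120,30),(35,255,255)));print(_,ray(d,rect(m),.048).mean(0).round(4))
R=Ro.from_rotvec(s["tool_rot"]).as_matrix()
print("cheese (.453,-.303) in tool:",(R.T@(np.array([.453,-.303,.026])-s["position"])).round(4))
E
```

```text
t 8.2167 pos [ 0.4551 -0.304   0.1166] y-axis deg -98.28 tilt -1.0
0.6569889584100262
[ 178  284  295   41 4917] [ 0.3317 -0.3596  0.048 ]
cheese (.453,-.303) in tool: [-0.0021 -0.0008  0.0902]
```

View pics/w4.png

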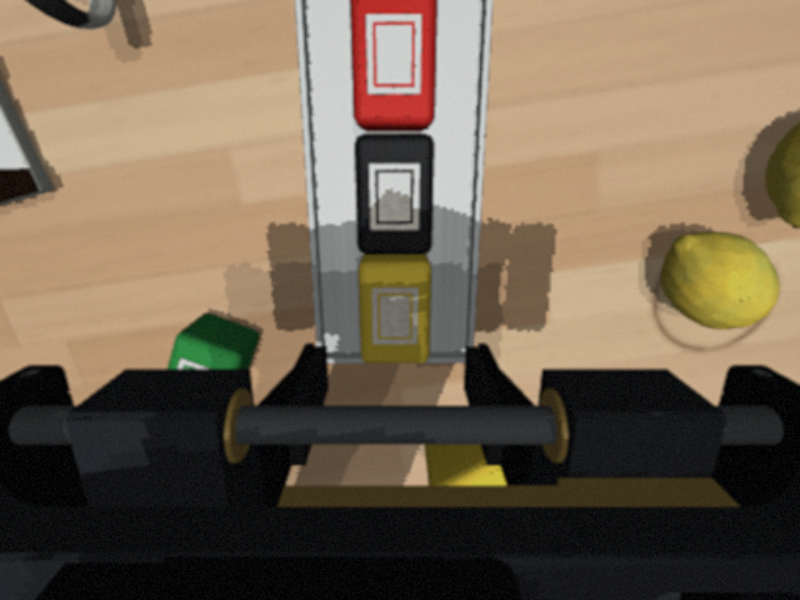

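The wrist view shows yellow at (395,310), centred between the fingers at (397), with about 3 mm to black. Descending and gripping.

Call:
{"method": "jog_arm", "body": {"commands": [[0.66,-0.004,0.002,-0.05,0,0,0],[0.66,-0.004,0.002,-0.09,0,0,0],[0.66,-0.004,0.002,-0.125,0,0,0],[0.66,-0.004,0.002,-0.15,0,0,0],[0.66,-0.004,0.002,-0.165,0,0,0]]}}

```text
time: 8.68
position: [0.4513, -0.3021, 0.0309]
tool_rot: [-3.133, 0.227, 0.002]
ft_force: [0.5, 1.0, -0.7]
grip_width: 0.663
grip_force: 0.0
```

Call:
{"method": "jog_arm", "body": {"commands": [[0.66,0,0,-0.01,0,0,0],[0.66,0,0,-0.02,0,0,0],[0.66,0,0,-0.03,0,0,0],[0.66,0,0,-0.036,0,0,0],[0.66,0,0,-0.036,0,0,0]]}}

```text
time: 9.1
position: [0.4517, -0.3023, 0.0138]
tool_rot: [-3.133, 0.227, 0.0]
ft_force: [-0.0, -0.0, 0.5]
grip_width: 0.656
grip_force: 0.0
```

Call:
{"method": "jog_arm", "body": {"commands": [[0,0,0,0,0,0,0],[0,0,0,0,0,0,0],[0,0,0,0,0,0,0],[0,0,0,0,0,0,0],[0,0,0,0,0,0,0]], "grip_force": 20}}

```text
time: 9.52
position: [0.4521, -0.3025, 0.0144]
tool_rot: [3.133, -0.227, 0.001]
ft_force: [0.0, 0.2, 1.4]
grip_width: 0.48
grip_force: 20.0
```

Call:
{"method": "jog_arm", "body": {"commands": [[0,0,0,0.02,0,0,0],[0,0,0,0.05,0,0,0],[0,0,0,0.08,0,0,0],[0,0,0,0.12,0,0,0],[0,0,0,0.16,0,0,0]]}}

```text
time: 9.93
position: [0.4513, -0.3018, 0.0949]
tool_rot: [-3.133, 0.227, 0.002]
ft_force: [-0.8, -1.3, -1.2]
grip_width: 0.482
grip_force: 20.0
```

Call:
{"method": "jog_arm", "body": {"commands": [[0,0,0.06,0.02,0,0,0],[0,0,0.12,0.02,0,0,0],[0,0,0.18,0.02,0,0,0],[0,0.01,0.24,0.02,0,0,0],[0,0.01,0.3,0.02,0,0,0]]}}

```text
time: 10.35
position: [0.4571, -0.1508, 0.1047]
tool_rot: [3.133, -0.227, 0.002]
ft_force: [0.8, -0.5, -2.9]
grip_width: 0.476
grip_force: 20.0
```

Call:
{"method": "jog_arm", "body": {"commands": [[0,0,0.06,0,0,0,0],[0,0,0.12,0,0,0,0],[0,0,0.18,0,0,0,0],[0,0,0.24,-0.02,0,0,0],[0,0,0.3,-0.06,0,0,0]]}}

```text
time: 10.77
position: [0.4588, -0.0011, 0.0764]
tool_rot: [3.132, -0.227, 0.009]
ft_force: [1.6, -0.2, -1.2]
grip_width: 0.48
grip_force: 20.0
```

Call:
{"method": "jog_arm", "body": {"commands": [[0,0,0,-0.03,0,0,0],[0,0,0,-0.05,0,0,0],[0,0,0,-0.07,0,0,0],[0,0,0,-0.085,0,0,0],[0,0,0,-0.085,0,0,0]]}}

```text
time: 11.18
position: [0.4557, -0.0035, 0.0302]
tool_rot: [3.133, -0.23, -0.004]
ft_force: [-0.9, 0.7, -2.0]
grip_width: 0.479
grip_force: 20.0
```

Call:
{"method": "jog_arm", "body": {"commands": [[0,0,0,-0.01,0,0,0],[0,0,0,-0.02,0,0,0],[0,0,0,-0.03,0,0,0],[0,0,0,-0.037,0,0,0],[0,0,0,-0.037,0,0,0]]}}

```text
time: 11.6
position: [0.4563, -0.0024, 0.0123]
tool_rot: [-3.133, 0.227, 0.002]
ft_force: [-0.5, -1.5, -2.0]
grip_width: 0.483
grip_force: 20.0
```

Call:
{"method": "jog_arm", "body": {"commands": [[0,0,0,-0.002,0,0,0],[0,0,0,-0.004,0,0,0],[0,0,0,-0.005,0,0,0],[0,0,0,-0.005,0,0,0],[0,0,0,-0.005,0,0,0]]}}

```text
time: 12.02
position: [0.4569, -0.0023, 0.0106]
tool_rot: [3.133, -0.227, 0.0]
ft_force: [1.0, -0.5, -1.8]
grip_width: 0.482
grip_force: 20.0
```

Call:
{"method": "jog_arm", "body": {"commands": [[0,0,0,-0.002,0,0,0],[0,0,0,-0.002,0,0,0],[0.7,0,0,-0.002,0,0,0],[0.7,0,0,-0.002,0,0,0],[0.7,0,0,-0.002,0,0,0]]}}

```text
time: 12.43
position: [0.4571, -0.0024, 0.0097]
tool_rot: [3.133, -0.227, 0.001]
ft_force: [0.1, 0.8, 0.4]
grip_width: 0.627
grip_force: 0.0
```

Call:
{"method": "jog_arm", "body": {"commands": [[0.7,0,0,0.04,0,0,0],[0.7,0,0,0.08,0,0,0],[0.7,0,0,0.14,0,0,0],[0.7,0,0,0.2,0,0,0],[0.9,0,0,0.24,0,0,0]]}}

```text
time: 12.85
position: [0.4579, -0.0022, 0.1322]
tool_rot: [3.133, -0.227, 0.005]
ft_force: [0.3, 0.1, 0.3]
grip_width: 0.725
grip_force: 0.0
```

Call:
{"method": "jog_arm", "body": {"commands": [[1,0,0,0,0,0,1],[1,0,0,0,0,0,1],[1,0,0,0,0,0,1],[1,0,0,0,0,0,1],[1,0,0,0,0,0,1]]}}

```text
time: 13.27
position: [0.4568, -0.0023, 0.1295]
tool_rot: [3.084, 0.598, 0.0]
ft_force: [0.2, -0.5, 0.2]
grip_width: 0.982
grip_force: 0.0
```

Call:
{"method": "jog_arm", "body": {"commands": [[1,0,0,0,0,0,1],[1,0,0,0,0,0,1],[1,0,0,0,0,0,1],[1,0,0,0,0,0,1],[1,0,0,0,0,0,1]]}}

```text
time: 13.68
position: [0.4568, -0.0023, 0.1294]
tool_rot: [2.826, 1.372, -0.0]
ft_force: [0.3, 0.2, -0.6]
grip_width: 1.003
grip_force: 0.0
```

Call:
{"method": "jog_arm", "body": {"commands": [[1,0,0,0,0,0,1],[1,0,0,0,0,0,1],[1,0,0,0,0,0,1],[1,0,0,0,0,0,1],[1,0,0,0,0,0,1]]}}

```text
time: 14.1
position: [0.4568, -0.0023, 0.1294]
tool_rot: [-2.376, -2.055, 0.0]
ft_force: [0.2, -0.4, 0.6]
grip_width: 1.001
grip_force: 0.0
```

```bash
python3 - <<'E'
from h import *
d=wrist("pics/w5");s=ctrl.get_state()
m,_=blob(mask(d,(20,120,30),(35,255,255)));print("wrist",_,ray(d,rect(m),.044).round(4).tolist())
d=ctrl.get_image("top");np.savez("pics/t2.npz",**d)
m,_=blob(mask(d,(20,120,60),(35,255,255),(205,190,300,270)));r=ray(d,rect(m),.044);print("top",_,r.round(4).tolist(),r.mean(0))
a=cv2.resize(d["frame"][140:290,170:370,::-1],(800,600),interpolation=cv2.INTER_CUBIC);cv2.imwrite("pics/t2.png",a)
E
```

```text
t 14.1 pos [ 0.4568 -0.0023  0.1294] y-axis deg -8.3 tilt -1.0
wrist [ 232  305  274   20 3535] [[0.4149, -0.1255, 0.044], [0.7117, -0.169, 0.044], [0.715, -0.1956, 0.044], [0.4106, -0.151, 0.044]]
top [241 204   4  20  28] [[0.427, -0.0179, 0.044], [0.482, -0.0271, 0.044], [0.4812, -0.0316, 0.044], [0.4262, -0.0224, 0.044]] [ 0.45409028 -0.02474819  0.044     ]
```

Call:
{"method": "jog_arm", "body": {"commands": [[1,0,0,-0.06,0,0,0],[1,0,0,-0.11,0,0,0],[1,0,0,-0.155,0,0,0],[1,0,0,-0.19,0,0,0],[1,0,0,-0.2,0,0,0]]}}

```text
time: 14.62
position: [0.4545, -0.0022, 0.0269]
tool_rot: [-2.378, -2.048, 0.005]
ft_force: [0.0, 0.1, 0.3]
grip_width: 0.996
grip_force: 0.0
```

Call:
{"method": "jog_arm", "body": {"commands": [[1,0,0,-0.01,0,0,0],[1,0,0,-0.02,0,0,0],[1,0,0,-0.028,0,0,0],[1,0,0,-0.028,0,0,0],[1,0,0,-0.028,0,0,0]]}}

```text
time: 15.03
position: [0.4573, -0.0024, 0.016]
tool_rot: [2.376, 2.054, 0.001]
ft_force: [-0.6, -0.3, -0.4]
grip_width: 0.999
grip_force: 0.0
```

Call:
{"method": "jog_arm", "body": {"commands": [[0,0,0,0,0,0,0],[0,0,0,0,0,0,0],[0,0,0,0,0,0,0],[0,0,0,0,0,0,0],[0,0,0,0,0,0,0]], "grip_force": 20}}

```text
time: 15.45
position: [0.4571, -0.0024, 0.0158]
tool_rot: [2.376, 2.055, 0.001]
ft_force: [0.3, -0.6, 0.3]
grip_width: 0.732
grip_force: 20.0
```

Call:
{"method": "jog_arm", "body": {"commands": [[0,0,0,0.03,0,0,0],[0,0,0,0.07,0,0,0],[0,0,0,0.12,0,0,0],[0,0,0,0.18,0,0,0],[0,0,0,0.23,0,0,0]]}}

```text
time: 15.87
position: [0.4565, -0.0021, 0.1318]
tool_rot: [-2.376, -2.055, 0.0]
ft_force: [0.2, 0.3, -2.5]
grip_width: 0.734
grip_force: 20.0
```

Call:
{"method": "jog_arm", "body": {"commands": [[0,0,0,0.06,0,0,-0.2],[0,0,0,0.06,0,0,-0.4],[0,0,0,0.06,0,0,-0.6],[0,0,0,0.06,0,0,-0.75],[0,0,0,0.06,0,0,-0.843]]}}

```text
time: 16.28
position: [0.4565, -0.0024, 0.1604]
tool_rot: [2.771, 1.48, -0.001]
ft_force: [0.2, 0.4, -2.2]
grip_width: 0.736
grip_force: 20.0
```

Call:
{"method": "jog_arm", "body": {"commands": [[0,0.04,0.006,0,0,0,-0.2],[0,0.08,0.012,0,0,0,-0.4],[0,0.12,0.018,0,0,0,-0.6],[0,0.16,0.024,0,0,0,-0.75],[0,0.2,0.03,0,0,0,-0.843]]}}

```text
time: 16.7
position: [0.5573, 0.0126, 0.1599]
tool_rot: [-3.028, -0.837, 0.002]
ft_force: [0.2, -0.3, -1.3]
grip_width: 0.731
grip_force: 20.0
```

Call:
{"method": "jog_arm", "body": {"commands": [[0,0.01,0,0,0,0,-0.2],[0,0.02,0,0,0,0,-0.4],[0,0.03,0,0,0,0,-0.6],[0,0.043,0,0,0,0,-0.75],[0,0.043,0,0,0,0,-0.843]]}}

```text
time: 17.12
position: [0.5789, 0.0126, 0.1598]
tool_rot: [-3.137, -0.154, 0.001]
ft_force: [-0.2, -0.7, -1.0]
grip_width: 0.734
grip_force: 20.0
```

```bash
python3 - <<'E'
from box import *
d=box("pics/w6")
E
```

```text
t 17.1167 pos [0.5789 0.0126 0.1598] y-axis deg -84.38 tilt -1.0
front outer (-39) 17 x at y0 -0.0508 slope deg 0.2
back inner (+28) 45 x at y0 0.0251 slope deg -0.07
wall y ends -0.15 0.148
blue box-frame z.08 [[0.0382, 0.0875], [0.0422, 0.0567], [-0.0391, 0.0557], [-0.044, 0.0895]]
```

View pics/w6.png

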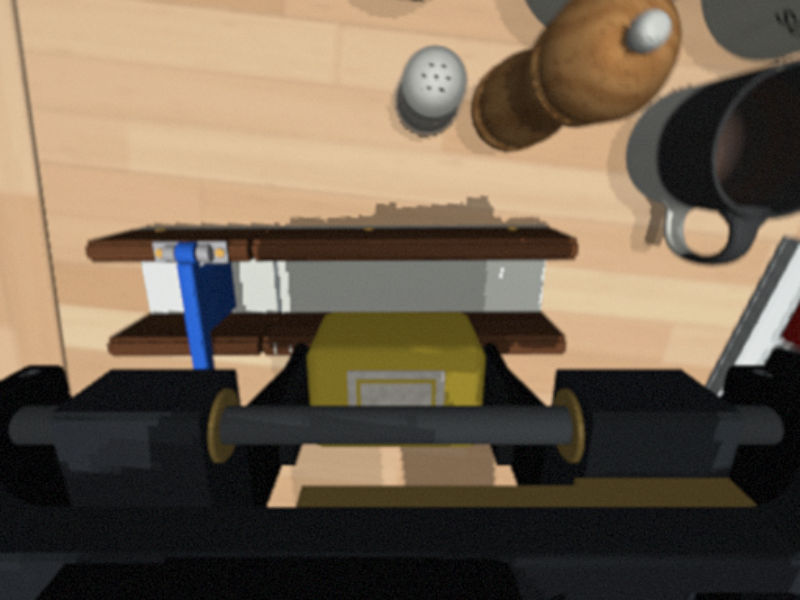

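The wrist view shows the cheese held by its ends, parallel to the channel. Its back-bottom edge is at row 313, the stop is down at (195,300), and the mug and shakers are clear. I'll check the cheese's lateral offset in the grip.

```bash
python3 - <<'E'
from h import *
d=load("pics/w6.npz");m=mask(d,(18,90,20),(36,255,255),(190,190,325,235))
X=np.array([.9949,.101]);Y=np.array([-.101,.9949]);O=np.array([.5746,.0525])
pts=[(x,np.nonzero(m[:,x])[0].min()-.5) for x in range(212,296,8) if m[:,x].any()]
for z in (.144,.147):
  P=ray(d,pts,z)[:,:2]-O;print(z,(P@X).round(4),(P@Y).round(3))
E
```

```text
0.144 [0.0188 0.0188 0.0188 0.0188 0.0188 0.0187 0.0187 0.0187 0.0187 0.0187
 0.0186] [-0.011 -0.016 -0.022 -0.027 -0.033 -0.038 -0.044 -0.05  -0.055 -0.061
 -0.066]
0.147 [0.0199 0.0199 0.0199 0.0198 0.0198 0.0198 0.0198 0.0198 0.0198 0.0197
 0.0197] [-0.011 -0.017 -0.022 -0.028 -0.033 -0.038 -0.044 -0.049 -0.055 -0.06
 -0.066]
```

Call:
{"method": "jog_arm", "body": {"commands": [[0,0.001,0,-0.04,0,0,0],[0,0.001,0,-0.08,0,0,0],[0,0.001,0,-0.11,0,0,0],[0,0.001,0,-0.13,0,0,0],[0,0.001,0,-0.14,0,0,0]]}}

```text
time: 17.58
position: [0.5775, 0.0125, 0.0886]
tool_rot: [-3.137, -0.161, 0.005]
ft_force: [-0.4, -0.7, -1.5]
grip_width: 0.736
grip_force: 20.0
```

Call:
{"method": "jog_arm", "body": {"commands": [[0,0,0,0,0,0,0],[0,0,0,0,0,0,0],[0,0,0,0,0,0,0],[0,0,0,0,0,0,0],[0,0,0,0,0,0,0]]}}

```text
time: 18.0
position: [0.5794, 0.0127, 0.0914]
tool_rot: [3.137, 0.16, 0.002]
ft_force: [-0.3, -0.3, -1.3]
grip_width: 0.73
grip_force: 20.0
```

Good; descending slowly into the channel.

Call:
{"method": "jog_arm", "body": {"commands": [[0,-0.001,0,-0.015,0,0,-0.003],[0,-0.001,0,-0.03,0,0,-0.003],[0,-0.001,0,-0.045,0,0,-0.003],[0,-0.001,0,-0.06,0,0,-0.003],[0,-0.001,0,-0.07,0,0,-0.003]]}}

```text
time: 18.42
position: [0.5775, 0.0126, 0.0539]
tool_rot: [-3.137, -0.158, 0.003]
ft_force: [-0.4, -0.1, -1.6]
grip_width: 0.734
grip_force: 20.0
```

Call:
{"method": "jog_arm", "body": {"commands": [[0,0,0,-0.01,0,0,0],[0,0,0,-0.02,0,0,0],[0,0,0,-0.03,0,0,0],[0,0,0,-0.04,0,0,0],[0,0,0,-0.045,0,0,0]]}}

```text
time: 18.83
position: [0.578, 0.0127, 0.0322]
tool_rot: [-3.138, -0.158, 0.001]
ft_force: [-0.3, -0.7, -0.9]
grip_width: 0.734
grip_force: 20.0
```

Call:
{"method": "jog_arm", "body": {"commands": [[0,0,0,-0.002,0,0,0],[0,0,0,-0.003,0,0,0],[0,0,0,-0.004,0,0,0],[0,0,0,-0.004,0,0,0],[0,0,0,-0.004,0,0,0]]}}

```text
time: 19.25
position: [0.5785, 0.0127, 0.0313]
tool_rot: [3.137, 0.158, 0.001]
ft_force: [0.4, -0.1, -1.5]
grip_width: 0.735
grip_force: 20.0
```

Call:
{"method": "jog_arm", "body": {"commands": [[0,0,0,-0.002,0,0,0],[0,0,0,-0.002,0,0,0],[0,0,0,-0.002,0,0,0],[0,0,0,-0.002,0,0,0],[0,0,0,-0.002,0,0,0]]}}

```text
time: 19.67
position: [0.5788, 0.0127, 0.0308]
tool_rot: [3.137, 0.158, 0.001]
ft_force: [-1.2, 0.4, 5.8]
grip_width: 0.736
grip_force: 20.0
```

Call:
{"method": "jog_arm", "body": {"commands": [[0.85,0,0,0,0,0,0],[0.85,0,0,0,0,0,0],[0.95,0,0,0,0,0,0],[0.95,0,0,0,0,0,0],[0.95,0,0,0,0,0,0]]}}

```text
time: 20.08
position: [0.5782, 0.0127, 0.0297]
tool_rot: [-3.138, -0.158, 0.001]
ft_force: [-0.1, 0.2, 0.4]
grip_width: 0.926
grip_force: 0.0
```

Call:
{"method": "jog_arm", "body": {"commands": [[0.95,0,0,0.03,0,0,0],[0.95,0,0,0.07,0,0,0],[0.95,0,0,0.12,0,0,0],[0.95,0,0,0.17,0,0,0],[0.95,0,0,0.22,0,0,0]]}}

```text
time: 20.5
position: [0.578, 0.0128, 0.1409]
tool_rot: [-3.137, -0.158, 0.001]
ft_force: [1.2, 1.6, -0.8]
grip_width: 0.95
grip_force: 0.0
```

Call:
{"method": "jog_arm", "body": {"commands": [[0,0.013,-0.129,0,0,0,0],[0,0.013,-0.129,0,0,0,0],[0,0.013,-0.129,0,0,0,0],[0,0.013,-0.129,0,0,0,0],[0,0.013,-0.129,0,0,0,0]], "grip_force": 20}}

```text
time: 20.92
position: [0.5846, -0.0511, 0.1397]
tool_rot: [-3.137, -0.158, 0.001]
ft_force: [0.7, 0.2, 0.1]
grip_width: 0.655
grip_force: 0.0
```

Call:
{"method": "jog_arm", "body": {"commands": [[0,0,0,0,0,0,0],[0,0,0,0,0,0,0],[0,0,0,0,0,0,0],[0,0,0,0,0,0,0],[0,0,0,0,0,0,0]]}}

```text
time: 21.33
position: [0.5848, -0.0514, 0.14]
tool_rot: [-3.138, -0.159, 0.0]
ft_force: [0.2, -1.2, 0.6]
grip_width: 0.274
grip_force: 0.0
```

```bash
python3 - <<'E'
from h import *
d=wrist("pics/w7")
p=ctrl.get_state()["position"];X=np.array([.9949,.101]);Y=np.array([-.101,.9949]);O=np.array([.5746,.0525]);q=np.array(p[:2])-O;print("tcp box",(q@X).round(4),(q@Y).round(4))
m,_=blob(mask(d,(18,90,20),(36,255,255),(0,0,512,235)));P=ray(d,rect(m),.059)[:,:2]-O;print(_,np.c_[P@X,P@Y].round(4).tolist())
E
```

```text
t 21.3333 pos [ 0.5848 -0.0514  0.14  ] y-axis deg -84.21 tilt -1.0
tcp box -0.0003 -0.1045
[ 152  170   71   46 2101] [[0.0237, -0.0108], [0.0237, -0.0749], [-0.0209, -0.0734], [-0.0208, -0.0059]]
```

View pics/w7.png

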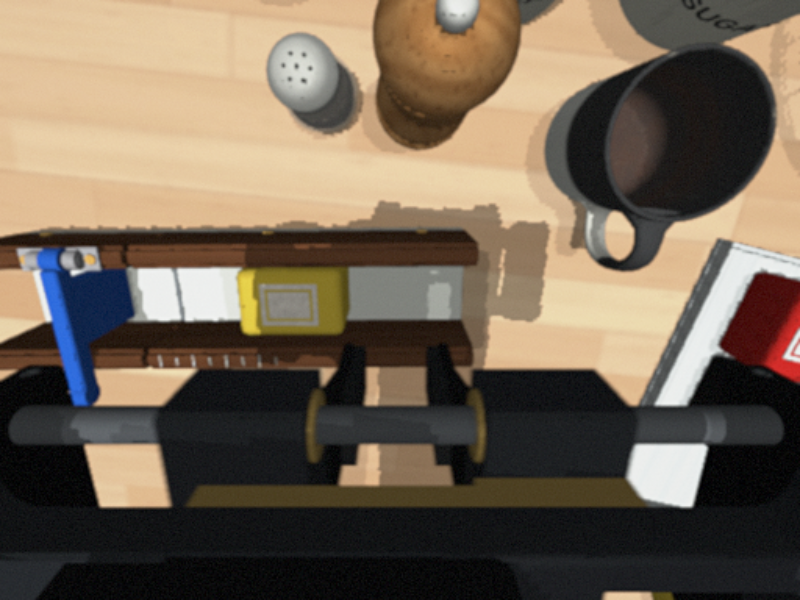

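The wrist view shows the cheese lying flat in the channel, (240..347, 268..333), let go, short of the stop whose tongue is at (105,300). Descending behind it with shut fingers.

Call:
{"method": "jog_arm", "body": {"commands": [[0,0,0,0,0,0,0],[0,0,0,-0.02,0,0,0],[0,0,0,-0.06,0,0,0],[0,0,0,-0.1,0,0,0],[0,0,0,-0.14,0,0,0]]}}

```text
time: 21.8
position: [0.5847, -0.0519, 0.0687]
tool_rot: [3.137, 0.157, 0.0]
ft_force: [-0.9, 0.2, -0.7]
grip_width: 0.009
grip_force: 0.0
```

Call:
{"method": "jog_arm", "body": {"commands": [[0,0,0,-0.03,0,0,0],[0,0,0,-0.05,0,0,0],[0,0,0,-0.065,0,0,0],[0,0,0,-0.07,0,0,0],[0,0,0,-0.07,0,0,0]]}}

```text
time: 22.22
position: [0.5847, -0.0518, 0.0347]
tool_rot: [-3.137, -0.158, 0.001]
ft_force: [0.1, 0.8, -0.3]
grip_width: 0.003
grip_force: 0.0
```

Call:
{"method": "jog_arm", "body": {"commands": [[0,-0.002,0.02,0,0,0,0],[0,-0.003,0.03,0,0,0,0],[0,-0.004,0.04,0,0,0,0],[0,-0.005,0.05,0,0,0,0],[0,-0.006,0.06,0,0,0,0]]}}

```text
time: 22.63
position: [0.5825, -0.0218, 0.0359]
tool_rot: [3.136, 0.158, 0.002]
ft_force: [0.1, -2.4, 2.1]
grip_width: 0.004
grip_force: 1.3
```

Call:
{"method": "jog_arm", "body": {"commands": [[0,-0.001,0.012,0,0,0,0],[0,-0.002,0.024,0,0,0,0],[0,-0.004,0.036,0,0,0,0],[0,-0.005,0.048,0,0,0,0],[0,-0.006,0.06,0,0,0,0]]}}

```text
time: 23.05
position: [0.579, 0.0085, 0.0353]
tool_rot: [3.137, 0.157, 0.001]
ft_force: [0.8, -4.1, 4.0]
grip_width: 0.004
grip_force: 2.0
```

```bash
cat > chk.py <<'E'
from h import *
import sys
def chk(f):
    d=wrist(f);s=ctrl.get_state()
    X=np.array([.9949,.101]);Y=np.array([-.101,.9949]);O=np.array([.5746,.0525]);q=np.array(s["position"][:2])-O
    print("tcp box",(q@X).round(4),(q@Y).round(4),"F",np.round(s["ft_force"],1))
    m,_=blob(mask(d,(18,90,20),(36,255,255),(0,0,512,380)))
    c=max(cv2.findContours(m,0,1)[0],key=cv2.contourArea);c=cv2.approxPolyDP(c,2.5,True)[:,0]
    for z in(.059,):
        P=ray(d,c,z)[:,:2]-O;print(_,c.tolist(),np.c_[P@X,P@Y].round(4).tolist())
    d=ctrl.get_image("scene");np.savez(f+"s.npz",**d)
    m,_=blob(mask(d,(18,90,20),(36,255,255),(150,170,270,290)))
    c=max(cv2.findContours(m,0,1)[0],key=cv2.contourArea);c=cv2.approxPolyDP(c,2,True)[:,0];P=ray(d,c,.059)[:,:2]-O
    print("scene",_,c.tolist(),np.c_[P@X,P@Y].round(4).tolist())
E
python3 -c "from chk import *;chk('pics/w8')"
```

```text
t 23.05 pos [0.579  0.0085 0.0353] y-axis deg -84.26 tilt -1.0
tcp box -0.0002 -0.0421 F [ 0.9 -1.3  1.8]
[  77  305  293   20 4579] [[369, 322], [362, 306], [264, 305], [261, 311], [92, 310], [86, 311], [77, 324]] [[-0.0493, -0.1161], [-0.0371, -0.1103], [-0.0363, -0.0499], [-0.0408, -0.0481], [-0.0399, 0.0565], [-0.0407, 0.0604], [-0.0506, 0.0679]]
scene [198 213  26  28 293] [[221, 213], [217, 216], [219, 218], [213, 228], [200, 224], [198, 230], [202, 238], [210, 239], [222, 221]] [[-0.0111, -0.0333], [-0.0067, -0.0206], [-0.0143, -0.0171], [-0.0161, 0.016], [0.0187, 0.019], [0.0136, 0.0366], [-0.0071, 0.0526], [-0.0257, 0.0471], [-0.0256, -0.012]]
```

Call:
{"method": "jog_arm", "body": {"commands": [[0,-0.001,0.01,0,0,0,0],[0,-0.002,0.02,0,0,0,0],[0,-0.003,0.03,0,0,0,0],[0,-0.004,0.04,0,0,0,0],[0,-0.005,0.05,0,0,0,0]]}}

```text
time: 23.57
position: [0.5759, 0.034, 0.0347]
tool_rot: [-3.137, -0.158, 0.001]
ft_force: [-1.1, -0.8, 0.4]
grip_width: -0.001
grip_force: 0.7
```

Call:
{"method": "jog_arm", "body": {"commands": [[0,0,0.005,0,0,0,0],[0,-0.001,0.01,0,0,0,0],[0,-0.001,0.014,0,0,0,0],[0,-0.001,0.014,0,0,0,0],[0,-0.001,0.014,0,0,0,0]]}}

```text
time: 23.98
position: [0.5757, 0.0406, 0.0349]
tool_rot: [-3.137, -0.158, 0.001]
ft_force: [-0.1, 0.2, -1.0]
grip_width: 0.007
grip_force: 0.0
```

```bash
python3 -c "from chk import *;chk('pics/w9')"|grep -v '^\['
```

```text
t 23.9833 pos [0.5757 0.0406 0.0349] y-axis deg -84.23 tilt -1.0
tcp box -0.0001 -0.0121 F [0.3 0.1 0.4]
scene [191 222  28  23 226] [[218, 226], [212, 223], [207, 237], [193, 233], [191, 238], [206, 244]] [[-0.0241, 0.0056], [-0.0064, 0.0038], [-0.0164, 0.0451], [0.0198, 0.0492], [0.0164, 0.0636], [-0.0243, 0.0633]]
```

Call:
{"method": "jog_arm", "body": {"commands": [[0,0,0.004,0,0,0,0],[0,-0.001,0.008,0,0,0,0],[0,-0.001,0.012,0,0,0,0],[0,-0.002,0.016,0,0,0,0],[0,-0.002,0.018,0,0,0,0]]}}

```text
time: 24.5
position: [0.5747, 0.0496, 0.035]
tool_rot: [-3.138, -0.158, 0.0]
ft_force: [0.6, -0.1, -0.4]
grip_width: 0.008
grip_force: 0.4
```

Call:
{"method": "jog_arm", "body": {"commands": [[0,0,0.002,0,0,0,0],[0,0,0.004,0,0,0,0],[0,-0.001,0.006,0,0,0,0],[0,-0.001,0.006,0,0,0,0],[0,-0.001,0.006,0,0,0,0]]}}

```text
time: 24.92
position: [0.5743, 0.0524, 0.035]
tool_rot: [-3.137, -0.158, 0.0]
ft_force: [-0.3, -0.7, -0.2]
grip_width: 0.006
grip_force: 0.1
```

Call:
{"method": "jog_arm", "body": {"commands": [[0,0,0.002,0,0,0,0],[0,0,0.004,0,0,0,0],[0,-0.001,0.006,0,0,0,0],[0,-0.001,0.006,0,0,0,0],[0,-0.001,0.006,0,0,0,0]]}}

```text
time: 25.33
position: [0.5738, 0.0554, 0.035]
tool_rot: [-3.137, -0.158, 0.0]
ft_force: [0.4, -0.3, 0.2]
grip_width: 0.003
grip_force: 0.1
```

```bash
python3 -c "from chk import *;chk('pics/w10')"|grep -v '^\['
```

```text
t 25.3333 pos [0.5738 0.0554 0.035 ] y-axis deg -84.23 tilt -1.0
tcp box -0.0005 0.003 F [-0.  -0.4  0.1]
scene [190 227  26  19 133] [[215, 230], [210, 227], [207, 231], [210, 232], [202, 243], [190, 239], [205, 245]] [[-0.0234, 0.0192], [-0.008, 0.0165], [-0.0075, 0.03], [-0.0155, 0.0295], [-0.0144, 0.0648], [0.017, 0.067], [-0.0236, 0.0666]]
```

Call:
{"method": "jog_arm", "body": {"commands": [[0,0,0.002,0,0,0,0],[0,0,0.004,0,0,0,0],[0,0,0.005,0,0,0,0],[0,0,0.005,0,0,0,0],[0,0,0.005,0,0,0,0]]}}

```text
time: 25.85
position: [0.574, 0.0573, 0.035]
tool_rot: [3.137, 0.157, 0.0]
ft_force: [0.9, -2.2, -0.7]
grip_width: 0.007
grip_force: 0.9
```

Call:
{"method": "jog_arm", "body": {"commands": [[0,0,0.002,0,0,0,0],[0,0,0.004,0,0,0,0],[0,0,0.004,0,0,0,0],[0,0,0.004,0,0,0,0],[0,0,0.004,0,0,0,0]]}}

```text
time: 26.27
position: [0.5742, 0.0575, 0.035]
tool_rot: [3.135, 0.155, 0.0]
ft_force: [1.3, -5.7, 0.7]
grip_width: 0.003
grip_force: 2.7
```

Position stalled and force rose to 5.7 N: the cheese is against the stop. Backing off and lifting.

Call:
{"method": "jog_arm", "body": {"commands": [[0,0.001,-0.006,0,0,0,0],[0,0.002,-0.02,0,0,0,0],[0,0.004,-0.04,0,0,0,0],[0,0.006,-0.06,0,0,0,0],[0,0.008,-0.08,0,0,0,0]]}}

```text
time: 26.68
position: [0.5778, 0.0186, 0.035]
tool_rot: [-3.138, -0.157, 0.0]
ft_force: [-0.7, -0.3, -0.2]
grip_width: 0.006
grip_force: 0.0
```

Call:
{"method": "jog_arm", "body": {"commands": [[0,0,0,0.04,0,0,0],[0,0,0,0.1,0,0,0],[0,0,0,0.16,0,0,0],[0,0,0,0.22,0,0,0],[0,0,0,0.28,0,0,0]]}}

```text
time: 27.1
position: [0.5776, 0.0187, 0.1764]
tool_rot: [-3.138, -0.156, 0.0]
ft_force: [1.3, 0.2, 0.4]
grip_width: 0.002
grip_force: 0.0
```

Call:
{"method": "jog_arm", "body": {"commands": [[0,0.08,0.02,0,0,0,0],[0,0.08,0.02,0,0,0,0],[0,0.08,0.02,0,0,0,0],[0,0.08,0.02,0,0,0,0],[0,0.08,0.02,0,0,0,0]]}}

```text
time: 27.52
position: [0.617, 0.029, 0.1747]
tool_rot: [3.137, 0.157, -0.002]
ft_force: [0.0, 0.6, -0.5]
grip_width: 0.006
grip_force: 0.0
```

```bash
python3 - <<'E'
from chk import *
from box import box
chk("pics/w11")
d=box("pics/w12")
X=np.array([.9949,.101]);Y=np.array([-.101,.9949]);O=np.array([.5746,.0525])
for nm,lo,hi,z in(("yel",(18,90,20),(36,255,255),.059),("blue",(105,120,30),(130,255,255),.08)):
    m,_=blob(mask(d,lo,hi,(0,0,512,232)));P=ray(d,rect(m),z)[:,:2]-O;print(nm,_,np.c_[P@X,P@Y].round(4).tolist())
E
```

```text
t 27.5167 pos [0.617  0.029  0.1747] y-axis deg -84.27 tilt -1.0
tcp box 0.0399 -0.0276 F [-0.6 -0.4  0.2]
[  76  305  295   20 4539] [[370, 322], [360, 305], [265, 305], [260, 312], [90, 310], [76, 323]] [[-0.1416, -0.174], [-0.1157, -0.1584], [-0.1155, -0.0412], [-0.126, -0.0351], [-0.1226, 0.176], [-0.1426, 0.1973]]
scene [190 224  25  21 194] [[201, 224], [190, 239], [206, 244], [214, 230]] [[0.0165, 0.0179], [0.017, 0.067], [-0.0243, 0.0633], [-0.0213, 0.0202]]
t 27.6167 pos [0.6171 0.0292 0.1751] y-axis deg -84.27 tilt -1.0
front outer (-39) 4 x at y0 -0.0439 slope deg -1.69
back inner (+28) 44 x at y0 0.0256 slope deg -0.67
wall y ends -0.1505 0.147
blue box-frame z.08 [[0.039, 0.0877], [0.0409, 0.0704], [-0.0284, 0.0706], [-0.0307, 0.0893]]
yel [ 157  198   62   34 1214] [[0.0246, 0.0773], [0.0245, 0.0114], [-0.0148, 0.0129], [-0.0147, 0.0815]]
blue [138 191  21  41 608] [[0.039, 0.0887], [0.0409, 0.0715], [-0.0043, 0.0716], [-0.0065, 0.0897]]
```

```bash
python3 - <<'E'
from h import *
X=np.array([.9949,.101]);Y=np.array([-.101,.9949]);O=np.array([.5746,.0525])
for f in("pics/s1.npz","pics/w8s.npz","pics/w11s.npz"):
    d=load(f);m=mask(d,(105,120,30),(130,255,255),(165,215,230,275));ys,xs=np.nonzero(m)
    i=np.argmax(xs);print(f,m.sum()//255,xs.min(),xs.max(),ys.min(),ys.max(),"right end",xs[i],ys[xs==xs.max()])
P=lambda th:np.r_[O+X*(.032-.0895*np.cos(th))+Y*.085,.071+.003+.0895*np.sin(th)]
print("expected end px at 0,.06,.12:",[proj(d,P(t)).round(1).tolist() for t in(0,.06,.12)])
E
```

```text
pics/s1.npz 59 192 213 243 257 right end 213 [250 251]
pics/w8s.npz 157 179 214 237 252 right end 214 [250 251]
pics/w11s.npz 146 179 214 237 252 right end 214 [250 251 252]
expected end px at 0,.06,.12: [[[213.3, 252.9]], [[213.0, 251.5]], [[212.7, 250.1]]]
```

```bash
python3 -c "
from bench import ctrl
print(ctrl.close_job())"
```

```text
the job is handed in; nothing more can be done
None
```

I handed the job in at about 28 s, with the stop swung down and the yellow cheese set down, released and pushed against it. No pass/fail result came back, and the last camera check of the stop's angle was too coarse to confirm under 0.06 rad, so I'm relying on the arm seating at its expected height with 2.7 N of resistance.

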